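Stow the big spanner in the saw's two-door accessory chest

ROBOT

A 7-joint arm with a two-finger parallel gripper is mounted at the origin on a cart in front of the work surface, level with it; the furniture and walls round the work are solid. World frame = base frame: x ahead of the robot, y to its left, z up, the work surface at z = 0. Lengths are in m, angles in rad, forces in N, time in s.
With the tool pointing down it reaches from about 0.4 to 0.9 m from the base axis. Payload 5.5 kg.
Tool frame: the origin (TCP) lies midway between the tips of the shut fingers; the grasp point (between the pads) lies 19 mm behind it (manip.grip_depth is the distance from the TCP to the grasp point, in m); z points along the fingers, y is the line along which they close (so a half turn about z gives the same grasp; the last joint's range is limited). The gripper opens to 92 mm and grips with 3 to 60 N. Pads are 19 mm wide; open, the fingers measure 130 mm over their backs; the gripper's body (75 mm by 190 mm) begins 47 mm behind the grasp point.
Start: joints at [1.593, 0.501, -0.427, 1.55, 0.221, 1.138, -0.21], TCP at [0.155, -0.631, 0.227] pointing down, gripper open.
Joint ranges: [-2.88, 2.88], [-0.31, 2.03], [-1.54, 1.56], [0.2, 2.42], [-1.41, 4.55], [0.19, 2.02], [-2.57, 2.57]. Speed limits (rad/s): [2.57, 2.57, 3.14, 3.14, 3.14, 3.14, 3.14].

INTERFACE

Orientations are given as a unit quaternion [x, y, z, w].
In Python, from bench import manip, effector, viewer gives the robot as it stands. Calls block until the motion is done:
- manip.move_pose(position, orientation): joint-space move of the TCP to a pose.
- manip.servo_line(position, ori=None, vel=0.15): straight line of the TCP; ori=None keeps the orientation; vel is the mean speed in m/s.
- manip.movej(angles): joint-space move.
- effector.open_jaws() and effector.close(f_grip=None): open the fingers fully, or close them until they stop; f_grip is the grip in N (None keeps the last).
- manip.sleep(seconds).
- manip.solve_ik(position, orientation): joint angles nearest the present ones, or None.
- viewer.get_image(name): name is "scene" or "top" or "wrist"; returns the picture (400x640x3 uint8, red, green, blue); there is no depth.
- viewer.get_calibration(name): a dict with "vfov" (degrees; the focal length in pixels is half the picture's height over the tangent of half this angle, whatever the lens; pixels are square), "cx", "cy" (the principal point, pixels), "eye" and "attitude" of the camera in the world. Camera axes: x right, y down, z forward; pixel columns grow to the right and rows downward; lengths in m; the calibration is good to about 2 mm. A picture is of the moment at which its call begins: read the wrist's pose just before it. get_calibration takes no time and is no camera call; for the wrist camera it gives the pose at the moment of the call.
A pose or a line that the arm cannot do raises manip.PlanningError and nothing moves.
- manip.hand_in(): hands the job in; it is judged then, once.
Readings, each from a call of its own:
- manip.current_clock(): time.
- manip.current_q(): joint angles.
- manip.current_joint_velocities(): joint speeds.
- manip.current_tau(): joint torques, N m.
- manip.current_tool_pos(): TCP position.
- manip.current_tcp_rot(): TCP orientation.
- manip.current_force(): force on the tool from outside, world axes, zero at the start.
- manip.current_wrist_torque(): the same for the moment, N m.
- manip.current_finger_gap(): finger opening in m.
- manip.current_gripper_force(): force on a finger pad.
Only numpy, scipy, OpenCV 4.12 (cv2) and the standard library are available. Lean on these libraries where they do the work, as an engineer would, in place of code of your own. Each camera call takes 0.05 s, during which the arm holds its last target. There are 200 camera calls.

TASK

Put the larger of the two open-end spanners that lie on the sliding table, beyond the blade guard, away in the low steel chest on the saw table: open the active door (the one whose edge covers the other), draw the flush bolt that it hid, open the passive door as well, both upright or beyond, and lay the spanner across in the slots of the two wooden saddles inside. Leave both doors standing open, and do not shift the smaller spanner or the tape measure beside it.

Things in the scene. Friction and masses are not known exactly. Their poses are not given: they have to be found in the camera images.
- chest: Fixed dark sheet-steel chest, 280 long (its y) x 180 deep (its x) x 100 high, walls 3, two doors on top hinged at its left and right ends. Origin: centre of its underside on the table; x away from the robot, y left, z up. Inner floor z 8; blade flange (near left, top z 30) and hex key (near right) inside. Orange blade guard right of it is 275 high, rip fence left of it 115.
- active_door (a joint): Hinge of the left door, rad: 0 shut, 1.57 upright, stop at 1.85. Axis along chest x at chest y +140, z 97; opens up and to the left. Stiff hinge: stays at any angle. Panel 153 wide, 4 thick; a steel cover strip on its edge lies over the passive door and reaches 170 from the hinge. A sprung roller catch holds it shut: the pull takes about 12 N for the first 0.1 rad, then 5 N.
- passive_door (a joint): Hinge of the right door, rad: 0 shut, 1.57 upright, stop at 1.85. Axis along chest x at chest y -140, z 97; opens up and to the right. Stiff: stays at any angle, about 8 N at its pull. Panel 124 wide; beyond it a lip, 26 lower, reaches 163 from the hinge, under the active door, and carries the bolt. It cannot rise while the active door is shut or the bolt is shot.
- flush_bolt (a joint): Slide of the bolt on the lip, m: 0 to 0.002 shot (tip under the keeper in the near wall), 0.018 fully drawn. Drawn by sliding its tab towards chest +x (away from the robot), about 2 N friction; stays where it is left. Covered by the active door until that is open.
- active_pull (a point): Centre of the active door's pull: round steel bar, 10 thick, 68 straight between its end posts, parallel to the hinge, 33 above the panel. Shut: chest (0, 8, 134); 132 from the hinge along the panel and 37 above the hinge axis. Site axes are the door's own.
- passive_pull (a point): Centre of the passive door's pull, the same bar. Shut: chest (0, -46, 134); 94 from the hinge along the panel and 37 above the hinge axis.
- bolt_tab (a point): Middle of the bolt's thumb tab: upright steel tab 8 (chest x) x 16 (chest y), its top 6 above this point; the bolt's bar, 9 wide, runs along x with its top 8 below this point. Shot: chest (-22, 1, 89) plus the bolt's travel along x. The lip's wall stands 16 to its right (chest -y); left of it is open once the active door is up.
- saddle_seat (a point): Point on the floor of the slots, midway between the two beech saddles in the chest: chest (15, 0, 34). Saddles stand at chest y -30 and +30, each 10 thick; slot 28 wide across chest x, 12 deep, open upward, running along chest y.
- spanner_24_mid (a point): Centre, half-way up, of the larger steel double open-end spanner, 187 long (its x) x 49 x 8, 0.15 to 0.31 kg, lying flat on the sliding table (top z 0) right of the blade guard. Shank 16 wide and 6 thick, from x -46 to +46 clear of the jaws. Lying in the saddles this point is 3 above saddle_seat.
- spanner_19_mid (a point): Centre, half-way up, of the smaller spanner of the same shape, 158 x 39 x 8, lying near the larger one; not to be moved.
- tape_mid (a point): Centre of the tape measure, 40 x 80 x 68 (high), standing on the sliding table; not to be moved.

How it is judged:
On the way, in this order (a step that is already met when the one before it is completed fails the run):
1. the active door is pulled through its catch and stands open (value of joint active_door above 1.3 rad), for 0.2 s.
2. the flush bolt is drawn (value of joint flush_bolt above 0.014 m), for 0.2 s.
3. the passive door stands open (value of joint passive_door above 1.3 rad), for 0.2 s.
At the end, for the whole second after the job is handed in: Both doors stand open past 1.3 rad and the larger spanner, released and at rest, lies in the slots of both saddles: its middle within 18 mm of saddle_seat seen from above and 4 mm below to 8 mm above it, its length within 0.3 rad of the chest's length (value of joint each of active_door, passive_door above 1.3 rad and horizontal distance between spanner_24_mid and saddle_seat below 0.018 m and z of spanner_24_mid in the frame of saddle_seat between -0.004 and 0.008 m and angle between the x axis of spanner_24 and the y axis of chest, either way round below 0.3 rad and linear speed of spanner_24 below 0.02 m/s); the robot touches nothing.
It fails at once if the smaller spanner or the tape measure is moved by more than 30 mm (distance of any of spanner_19_mid, tape_mid from where it was at the start of the episode above 0.03 m).
It also fails if it takes over 72 s, if anything falls off the work surface, if the arm or the gripper's body presses on something with over 40 N, if the wrist force passes 120 N, or if a joint passes its speed limit or range.

## Working session

There is one attempt and no reset: what is moved stays moved. The work goes in short steps, each a Python script; the robot and the scene stay as the last script left them, time stands still between calls to the robot, and variables do not carry over. Pictures are saved under pics/ and viewed, at most 10 in all, crops included, and the job is handed in when it is done.

```bash
mkdir -p pics; ls
python3 - <<'E'
from bench import manip, effector, viewer
import cv2
for n in ("scene","top","wrist"):
    im=viewer.get_image(n); cv2.imwrite(f"pics/{n}0.png",im[:,:,::-1]); print(n,viewer.get_calibration(n))
print(manip.current_clock(),manip.current_tcp_rot(),manip.grip_depth)
E
```

```text
pics
scene {'vfov': 50.372861335183934, 'cx': 322.36322703879574, 'cy': 202.73681830852732, 'eye': array([0.04890133, 0.78991819, 0.95580707]), 'attitude': array([-0.25719392,  0.87315994, -0.3979588 ,  0.11433199])}
top {'vfov': 49.39625881441003, 'cx': 321.40081760798205, 'cy': 194.2894792049646, 'eye': array([ 0.40538568, -0.00586815,  1.38263351]), 'attitude': array([ 0.70692706, -0.70467261,  0.04376588, -0.04213312])}
wrist {'vfov': 62.2628126692321, 'cx': 321.7852530008614, 'cy': 195.9371944370211, 'eye': array([ 0.2252075 , -0.61410062,  0.38412585]), 'attitude': array([ 0.77961604, -0.61169295, -0.08299621,  0.10555656])}
0.15 [ 9.92757578e-01  1.20132631e-01 -7.13411786e-05 -7.33409371e-04] 0.0188
```

View pics/top0.png

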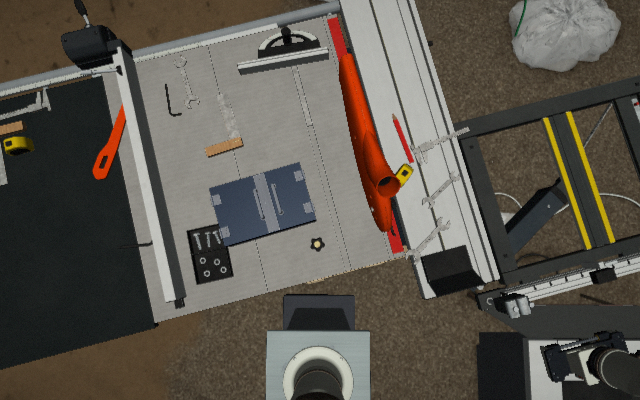

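View pics/scene0.png

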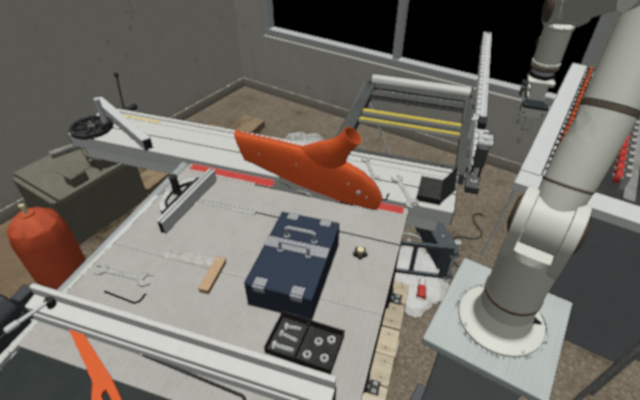

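View pics/wrist0.png

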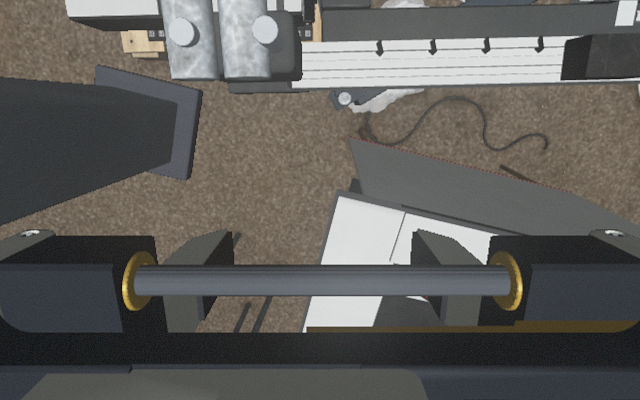

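```bash
cat > h.py <<'E'
from bench import manip, effector, viewer
import numpy as np, cv2
from scipy.spatial.transform import Rotation as R
def K(n,cal=None):
    c=cal or viewer.get_calibration(n); f=200/np.tan(np.radians(c["vfov"])/2)
    return c,f
def ray(n,uv,z,cal=None):
    c,f=K(n,cal); uv=np.atleast_2d(uv).astype(float)
    d=np.c_[(uv-[c["cx"],c["cy"]])/f,np.ones(len(uv))]@R.from_quat(c["attitude"]).as_matrix().T
    e=c["eye"]; return e+d*((z-e[2])/d[:,2])[:,None]
def proj(n,P,cal=None):
    c,f=K(n,cal); p=(np.atleast_2d(P)-c["eye"])@R.from_quat(c["attitude"]).as_matrix()
    return p[:,:2]/p[:,2:]*f+[c["cx"],c["cy"]]
def quat(zdir,ydir):
    z=np.array(zdir,float);z/=np.linalg.norm(z);y=np.array(ydir,float);y-=z*(y@z);y/=np.linalg.norm(y)
    return R.from_matrix(np.c_[np.cross(y,z),y,z]).as_quat()
E
python3 - <<'E'
from h import *
im=cv2.imread("pics/top0.png")
a=cv2.resize(im[100:280,390:480],None,fx=3.3,fy=3.3,interpolation=cv2.INTER_CUBIC)
b=cv2.resize(im[155:255,200:325],None,fx=4,fy=4,interpolation=cv2.INTER_CUBIC)
c=np.zeros((600,800,3),np.uint8); c[:a.shape[0],:a.shape[1]]=a; c[:b.shape[0],300:300+b.shape[1]]=b
cv2.imwrite("pics/z1.png",c)
hsv=cv2.cvtColor(im,cv2.COLOR_BGR2HSV)
m=cv2.inRange(hsv,(105,70,30),(130,255,140)); m[:, :195]=0;m[:,330:]=0;m[:150]=0;m[260:]=0
m=cv2.morphologyEx(m,cv2.MORPH_CLOSE,np.ones((9,9)))
ct=max(cv2.findContours(m,0,2)[0],key=cv2.contourArea); r=cv2.minAreaRect(ct);bx=cv2.boxPoints(r);print(r,bx)
w=ray("top",bx,0.1);print(w,np.linalg.norm(np.diff(w,axis=0),axis=1),w.mean(0))
E
```

```text
((241.31842041015625, 209.88714599609375), (59.97815704345703, 52.591861724853516), 73.49563598632812) [[207.58638 188.60403]
 [258.01135 173.6633 ]
 [275.05048 231.17026]
 [224.62549 246.111  ]]
[[0.57797483 0.32996146 0.1       ]
 [0.6235197  0.18097592 0.1       ]
 [0.45237567 0.12734858 0.1       ]
 [0.40830789 0.27421497 0.1       ]] [0.15579161 0.1793493  0.15333527] [0.51554452 0.22812524 0.1       ]
```

View pics/z1.png

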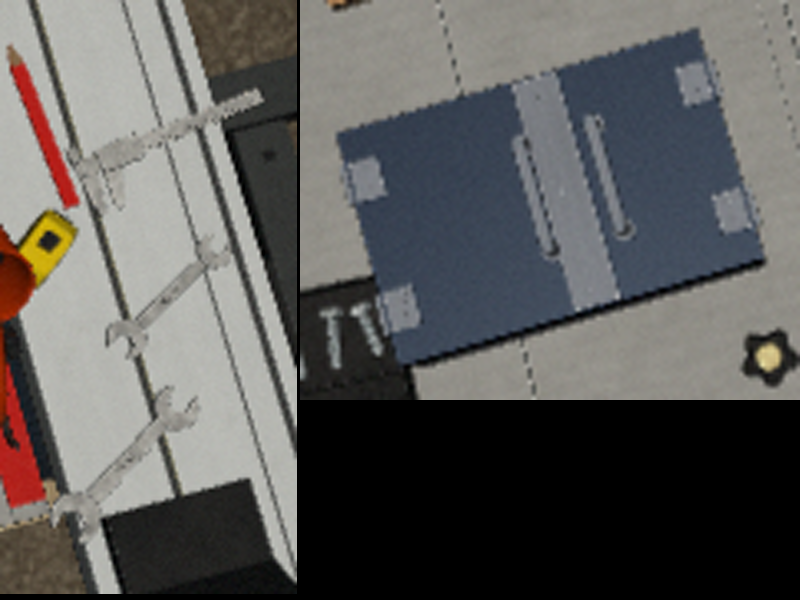

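```bash
cat >> h.py <<'E'
def chest_from(c4):  # order TL TR BR BL world xy
    c4=np.asarray(c4)[:,:2]; o=c4.mean(0)
    y=(c4[0]-c4[1])+(c4[3]-c4[2]); y/=np.linalg.norm(y)
    return o,y
E
python3 - <<'E'
from h import *
px=[(209.5,187.5),(299.3,162),(316,220),(225,245.8)]
w=ray("top",px,0.101); o,y=chest_from(w); print(w,o,y,np.degrees(np.arctan2(-y[0],y[1])))
print(np.linalg.norm(w[0]-w[1]),np.linalg.norm(w[1]-w[2]))
s=ray("top",[(411.2,254.5),(446,222.7)],0.004);print("sp",s,s.mean(0),np.linalg.norm(s[0]-s[1]))
s=ray("top",[(428,201),(455,174)],0.004);print("small",s,s.mean(0),np.linalg.norm(s[0]-s[1]))
yaw=np.arctan2(-y[0],y[1]); x=np.array([y[1],-y[0]])
print("tape",ray("top",[(403,176)],0.068))
# reachability of the door arc
C=np.eye(3); C[:2,0]=x; C[:2,1]=y
O=np.r_[o,0]; W=lambda p:O+C@np.array(p)
for side,l in ((1,.132),(-1,.094)):
  for th in np.linspace(0,1.5,6):
    ph=.6*th
    p=W([0,side*(.14-l*np.cos(th)+.037*np.sin(th)),.097+l*np.sin(th)+.037*np.cos(th)])
    d=C@np.array([0,-side*np.sin(ph),-np.cos(ph)])
    out=[]
    for sg in (1,-1):
      q=manip.solve_ik(p+d*.015,quat(d,sg*C[:,1])); out.append(None if q is None else np.round(q,2).tolist())
    print(side,round(th,2),p.round(3),out)
E
```

```text
[[0.58117092 0.32412963 0.101     ]
 [0.65918286 0.0579137  0.101     ]
 [0.4855471  0.00709374 0.101     ]
 [0.40921218 0.27292883 0.101     ]] [0.53377827 0.16551647] [-0.27861116  0.96040399] 16.17733163971571
0.27741086180522695 0.18091999365624656
sp [[ 0.3841401  -0.29155476  0.004     ]
 [ 0.48436964 -0.40415291  0.004     ]] [ 0.43425487 -0.34785384  0.004     ] 0.15074582890129612
small [[ 0.5533743  -0.3488909   0.004     ]
 [ 0.64094494 -0.4380688   0.004     ]] [ 0.59715962 -0.39347985  0.004     ] 0.12498526202111242
tape [[ 0.62325003 -0.25840738  0.068     ]]
1 0.0 [0.532 0.173 0.134] [[0.53, 0.88, -1.3, 1.86, 0.93, 1.19, 0.75], [0.26, 0.58, -0.82, 1.86, 0.52, 0.93, -2.09]]
1 0.3 [0.527 0.189 0.171] [[0.39, 0.83, -1.3, 1.81, 0.97, 1.35, 0.63], [-0.16, 0.44, -0.43, 1.83, 0.42, 1.0, -2.1]]
1 0.6 [0.519 0.215 0.202] [[0.21, 0.84, -1.3, 1.75, 1.04, 1.56, 0.51], [-0.32, 0.46, -0.43, 1.77, 0.56, 1.18, -2.28]]
1 0.9 [0.51  0.249 0.223] [[0.03, 0.91, -1.3, 1.67, 1.12, 1.8, 0.4], [-0.63, 0.5, -0.21, 1.69, 0.57, 1.32, -2.36]]
1 1.2 [0.498 0.287 0.233] [[-0.23, 0.88, -1.09, 1.56,
[... 193 characters left out ...]
 [0.547 0.121 0.134] [[0.62, 0.88, -1.3, 1.85, 0.93, 1.19, 0.85], [0.48, 0.67, -1.0, 1.86, 0.67, 1.0, -2.1]]
-1 0.3 [0.551 0.107 0.16 ] [[0.75, 0.86, -1.3, 1.82, 0.72, 1.12, 1.09], [0.69, 0.74, -1.16, 1.82, 0.57, 1.04, -1.94]]
-1 0.6 [0.557 0.086 0.181] [[0.86, 0.89, -1.3, 1.76, 0.54, 1.13, 1.31], [0.64, 0.61, -0.86, 1.76, 0.11, 1.01, -1.48]]
-1 0.9 [0.565 0.059 0.194] [[0.95, 0.97, -1.31, 1.68, 0.41, 1.19, 1.48], [0.71, 0.67, -0.81, 1.69, -0.05, 1.11, -1.28]]
-1 1.2 [0.573 0.031 0.198] [[1.01, 1.08, -1.31, 1.59, 0.33, 1.28, 1.6], [0.76, 0.76, -0.76, 1.6, -0.18, 1.23, -1.12]]
-1 1.5 [0.581 0.002 0.193] [[1.04, 1.22, -1.31, 1.49, 0.27, 1.38, 1.69], [0.77, 0.87, -0.69, 1.5, -0.28, 1.36, -1.0]]
```

```bash
cat >> h.py <<'E'
def snap(n,f):
    c=viewer.get_calibration(n); im=viewer.get_image(n)[:,:,::-1].copy(); cv2.imwrite(f"pics/{f}.png",im); return im,c
def frame(o,y):
    C=np.eye(3); C[:2,0]=[y[1],-y[0]]; C[:2,1]=y; return C,np.r_[o,0]
E
python3 - <<'E'
from h import *
C,O=frame(np.array([.5338,.1655]),np.array([-.2786,.9604]))
p=manip.current_tool_pos(); manip.servo_line([p[0]+.05,p[1]+.03,.42],vel=.3)
manip.move_pose(O+C@[.03,0,.40],quat([0,0,-1],C[:,1]))
im,c=snap("wrist","w1"); print(c,manip.current_clock(),manip.current_tool_pos())
E
```

```text
{'vfov': 62.2628126692321, 'cx': 321.7852530008614, 'cy': 195.9371944370211, 'eye': array([0.49492371, 0.15271071, 0.55804363]), 'attitude': array([0.59617348, 0.79148977, 0.10706545, 0.08159727])} 4.0167 [0.56306217 0.17283005 0.39984736]
```

View pics/w1.png

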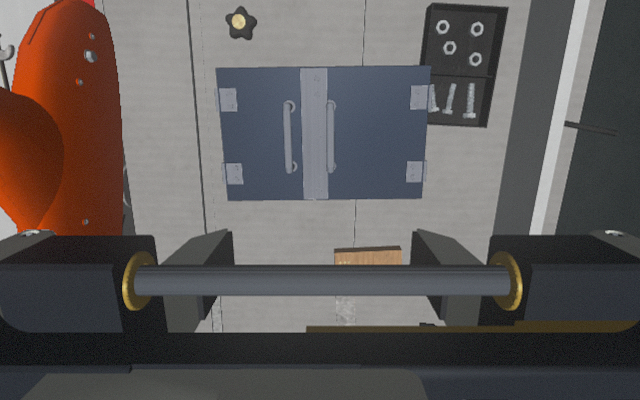

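Run:
```python
from h import *
im=cv2.imread("pics/w1.png"); c=viewer.get_calibration("wrist")
hsv=cv2.cvtColor(im,cv2.COLOR_BGR2HSV)
m=cv2.inRange(hsv,(105,70,30),(130,255,150)); m[:55]=0;m[215:]=0;m[:,:205]=0;m[:,445:]=0
m=cv2.morphologyEx(m,cv2.MORPH_CLOSE,np.ones((31,31)))
ct=max(cv2.findContours(m,0,2)[0],key=cv2.contourArea); print(cv2.contourArea(ct),cv2.boundingRect(ct))
ap=cv2.approxPolyDP(cv2.convexHull(ct),8,True)[:,0]; print(ap.tolist())
w=ray("wrist",ap,.101,c); 
r=cv2.minAreaRect((w[:,:2]*1000).astype(np.float32)); print("rect mm",r); print(w.round(4).tolist())
for n,x0,x1 in(("pas",280,300),("act",322,341)):
    k=ray("wrist",[((x0+x1)/2,103),((x0+x1)/2,170)],.134,c); print(n,k.round(4).tolist())
g=cv2.cvtColor(im,cv2.COLOR_BGR2GRAY)
print(g[136,275:350].tolist())
```

```text
17662.5 (221, 66, 209, 134)
[[429, 70], [421, 194], [239, 199], [221, 118], [235, 71]]
rect mm ((535.3541870117188, 166.4687042236328), (172.59808349609375, 275.4698181152344), 17.036109924316406)
[[0.4156, 0.2738, 0.101], [0.5747, 0.3226, 0.101], [0.6539, 0.0741, 0.101], [0.5496, 0.0268, 0.101], [0.4862, 0.0325, 0.101]]
pas [[0.5044, 0.1141, 0.134], [0.5857, 0.1352, 0.134]]
act [[0.4903, 0.1633, 0.134], [0.5707, 0.1871, 0.134]]
[83, 84, 84, 85, 84, 82, 87, 86, 77, 117, 133, 139, 136, 139, 138, 119, 87, 81, 87, 86, 86, 87, 86, 87, 83, 85, 79, 126, 137, 137, 137, 132, 131, 130, 134, 130, 137, 136, 137, 136, 140, 134, 137, 134, 134, 127, 133, 135, 137, 132, 134, 110, 121, 135, 139, 136, 136, 138, 122, 82, 83, 86, 84, 84, 89, 85, 86, 85, 87, 82, 84, 85, 85, 82, 83]
```

Run:
```python
from h import *
c=viewer.get_calibration("wrist")
w=ray("wrist",[(422.5,199.5),(228,199.5),(216.5,67.5),(431.5,66)],.101,c)
o,y=chest_from(w); C,O=frame(o,y); print(o,y,np.degrees(np.arctan2(-y[0],y[1])),np.linalg.norm(w[0]-w[1]),np.linalg.norm(w[2]-w[3]),np.linalg.norm(w[1]-w[2]))
b=ray("wrist",[(287.2,136),(330.5,136)],.136,c); print((b-O)@C)
print(proj("wrist",[O+C@[0,8e-3,.134],O+C@[0,-.046,.134]],c))
q=manip.solve_ik(O+C@[0,.008,.134],quat([0,0,-1],C[:,1])); print(q)
```

```text
[0.53489355 0.1675841 ] [-0.27931083  0.96020074] 16.21907720877136 0.27939230767464474 0.2779109605836655 0.17775449245938502
[[-0.00419069 -0.04731974  0.136     ]
 [-0.00401281  0.00722005  0.136     ]]
[[331.06572137 139.0539897 ]
 [288.50405624 139.19356726]]
[ 0.43041902  0.69143445 -1.09024469  1.84484682  0.70701712  1.05613546
  0.91034391]
```

```bash
cat >> h.py <<'E'
C,O=frame(np.array([.5348,.167]),np.array([-.2793,.9602]))
W=lambda p:O+C@np.array(p,float)
def door(side,l,th,ph,depth):
    p=W([0,side*(.14-l*np.cos(th)+.037*np.sin(th)),.097+l*np.sin(th)+.037*np.cos(th)])
    d=C@np.array([0,-side*np.sin(ph),-np.cos(ph)])
    return p+d*depth,quat(d,C[:,1]),d
def pull(side,l,ths,k,depth,vel=.1):
    for th in ths:
        p,q,d=door(side,l,th,k*th,depth); manip.servo_line(p,q,vel=vel)
        print(round(th,2),manip.current_force().round(1),round(manip.current_finger_gap(),4),flush=True)
    return d
E
python3 - <<'E'
from h import *
for th in np.linspace(0,1.45,6):
    p,q,d=door(1,.132,th,.62*th,.010); print(manip.solve_ik(p,q) is not None,end=" ")
q0=quat([0,0,-1],C[:,1])
manip.move_pose(W([0,.032,.18]),q0)
manip.servo_line(W([0,.032,.122]),vel=.15); print(manip.current_force())
effector.close(3); print(manip.current_finger_gap(),manip.current_force())
manip.servo_line(W([0,.008,.122]),vel=.08); manip.sleep(.2)
print(manip.current_finger_gap(),manip.current_force(),manip.current_clock())
effector.close(50); print(manip.current_finger_gap(),manip.current_gripper_force(),manip.current_force(),manip.current_clock())
E
```

```text
True True True True True True [-0.90807602  0.3591558   0.2160671 ]
0.051897002771383184 [ 1.40822149 -6.27513835  3.02226663]
0.009580895061556861 [ 0.67198173 -1.404079   -1.74375382] 6.925
0.008628821045331489 49.993881583213806 [ 0.48721945 -0.89458231 -0.75866837] 7.1417
```

Gripped on the 10 mm bar. Pull the door.

```bash
python3 - <<'E'
from h import *
d=pull(1,.132,[.04,.1,.3,.5,.75,1.0,1.25,1.48],.62,.012)
effector.close(3); p=manip.current_tool_pos()
manip.servo_line(p-d*.04,vel=.1); print(manip.current_force(),manip.current_finger_gap(),manip.current_clock())
effector.open_jaws()
p=manip.current_tool_pos(); manip.servo_line(p-d*.03+[0,0,.1],vel=.3)
im,c=snap("scene","s2"); im,c=snap("top","t2"); print(manip.current_clock(),manip.current_q().round(2))
E
python3 - <<'E'
import cv2,numpy as np
a=cv2.imread("pics/s2.png")[120:400,200:480]; b=cv2.imread("pics/t2.png")[120:280,160:360]
cv2.imwrite("pics/z2.png",np.hstack([cv2.resize(a,(400,400)),cv2.resize(b,(400,400))]))
E
```

```text
0.04 [ 1.2 -0.7 -2.8] 0.0087
0.1 [-2.3 -2.9  6.6] 0.0084
0.3 [ 0.1 -1.4 -0.1] 0.0085
0.5 [-1.3 -2.7  2.3] 0.0077
0.75 [-2.5 -4.4  4.4] 0.0085
1.0 [-3.4 -3.1  7.8] 0.0087
1.25 [-5.9 -2.2 10.6] 0.0082
1.48 [-7.4  0.6 11. ] 0.0084
[-0.10542273 -0.05087854 -0.47757557] 6.0022333735763054e-05 11.15
13.2833 [-0.84  0.7  -0.38  1.23  0.8   2.01  0.68]
```

View pics/z2.png

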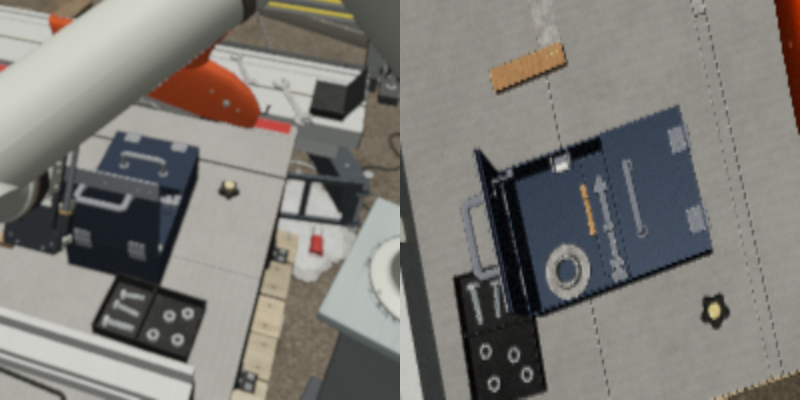

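Run:
```python
from h import *
p=manip.current_tool_pos(); manip.servo_line([p[0],p[1],.42],vel=.3)
best=None
for s in (1,-1):
    q=quat([0,0,-1],s*C[:,0]); j=manip.solve_ik(W([-.054,.003,.2]),q)
    print(s,None if j is None else j.round(2))
    if j is not None and (best is None or abs(j[6])<abs(best[1][6])): best=(q,j)
q=best[0]
effector.close(20)
manip.move_pose(W([-.054,.003,.38]),q); 
manip.servo_line(W([-.054,.003,.15]),vel=.3); manip.servo_line(W([-.054,.003,.086]),vel=.15)
f0=manip.current_force(); print(f0,manip.current_clock())
for x in np.arange(-.050,-.004,.003):
    manip.servo_line(W([x,.003,.086]),vel=.1); manip.sleep(.05)
    f=C.T@(manip.current_force()-f0); print(round(x,3),f.round(1))
    if f[0]<-12: break
print(manip.current_clock()); snap("top","t3")
```

```text
1 [-0.42  0.24  0.06  1.95 -0.02  0.95 -0.06]
-1 [ 0.63  0.58 -1.29  1.92  0.62  1.13  2.51]
[-0.73243479 -0.07685611  0.71702708] 17.5083
-0.05 [ 1.4 -0.4 -0.7]
-0.047 [-0.1 -0.7 -1.3]
-0.044 [ 0.3  0.1 -0.6]
-0.041 [ 0.7 -0.1 -0.3]
-0.038 [ 0.3  0.4 -0.6]
-0.035 [-0.9 -0.7  0. ]
-0.032 [-0.1 -0.3 -0.2]
-0.029 [ 0.7 -0.2 -0.5]
-0.026 [ 0.6 -0.1 -0.1]
-0.023 [-0.7 -0.2 -0.1]
-0.02 [-4.8 -0.2  1.7]
-0.017 [-9.3  1.6  8.3]
-0.014 [-16.7   1.3  13.7]
21.4083
```

Run:
```python
from h import *
manip.servo_line(W([-.03,.003,.086]),vel=.15)
manip.servo_line(W([-.03,-.06,.26]),vel=.3)
im,c=snap("wrist","w4"); print(manip.current_clock())
for n,b in(("shot",0),("drawn",.018)): print(n,proj("wrist",[W([-.022+b,1e-3,.095])],c))
P=proj("wrist",[W([-.022,1e-3,.09])],c)[0]; print(P)
```

```text
22.5333
shot [[329.98147678 115.91133146]]
drawn [[349.00686317 115.90706401]]
[329.86033021 115.7314331 ]
```

View pics/w4.png

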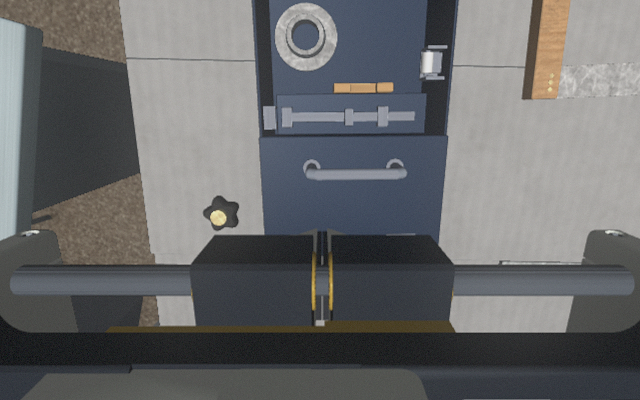

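```bash
python3 - <<'E'
from h import *
effector.open_jaws()
q0=quat([0,0,-1],C[:,1])
manip.move_pose(W([0,-.046,.2]),q0)
manip.servo_line(W([0,-.046,.123]),vel=.2); effector.close(50)
print(manip.current_finger_gap(),manip.current_force(),manip.current_clock())
assert .006<manip.current_finger_gap()<.013
d=pull(-1,.094,[.1,.3,.5,.72],.2,.011)
effector.close(3); p=manip.current_tool_pos()
manip.servo_line(p-d*.05,vel=.12); print(manip.current_force(),manip.current_finger_gap(),manip.current_clock())
p=manip.current_tool_pos(); manip.servo_line(p+[0,0,.08],vel=.3)
snap("scene","s5");snap("wrist","w5");snap("top","t5")
E
python3 - <<'E'
import cv2,numpy as np
a=cv2.imread("pics/s5.png")[120:400,200:480]; b=cv2.imread("pics/w5.png")
cv2.imwrite("pics/z5.png",np.hstack([cv2.resize(a,(300,300)),cv2.resize(b,(480,300))]))
E
```

```text
0.008109649494306726 [ 0.24117094 -0.08212626  0.67293378] 27.1167
0.1 [ 0.3  0.3 -0.9] 0.0084
0.3 [-0.4  1.9  0.2] 0.0081
0.5 [-1.5  3.   2.3] 0.0088
0.72 [-2.8  4.3  6.5] 0.0084
[-0.54646391 -0.90940619 -0.54387273] 0.0007746062055933901 29.225
```

View pics/z5.png

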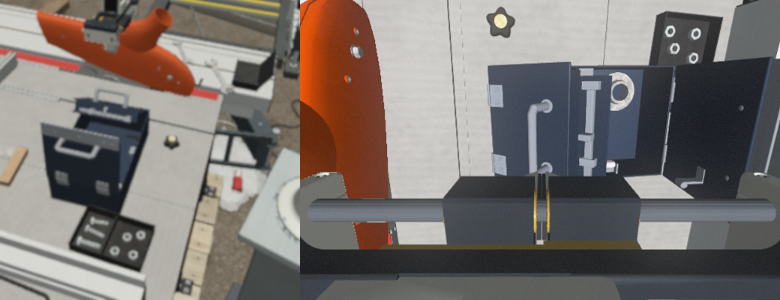

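```bash
python3 - <<'E'
from h import *
q=quat([0,0,-1],C[:,0])
p=manip.current_tool_pos(); manip.servo_line([p[0],p[1],.36],vel=.4)
manip.move_pose(W([0,.035,.34]),q)
manip.servo_line(W([0,.035,.160]),vel=.3); print(manip.current_force(),manip.current_clock())
for th in [.72,.95,1.15,1.35,1.5,1.62]:
    y=-.14+.163*np.cos(th)+.026*np.sin(th); z=.097+.163*np.sin(th)-.026*np.cos(th)
    manip.servo_line(W([0,y+.012,z-.03]),vel=.12); print(th,(C.T@manip.current_force()).round(1))
print(manip.current_clock())
manip.servo_line(W([0,-.03,.24]),vel=.3); manip.servo_line(W([0,-.03,.42]),vel=.4)
snap("top","t6");im,c=snap("wrist","w6"); print(manip.current_clock())
E
python3 - <<'E'
import cv2,numpy as np
a=cv2.imread("pics/t6.png")[120:280,160:360]; b=cv2.imread("pics/w6.png")
cv2.imwrite("pics/z6.png",np.hstack([cv2.resize(a,(300,300)),cv2.resize(b,(480,300))]))
E
```

```text
[1.23838329 0.3262538  1.18051112] 32.5
0.72 [1.7 3.8 3.3]
0.95 [0.5 4.2 2.7]
1.15 [0.8 0.9 1.4]
1.35 [ 0.6  0.5 -0.6]
1.5 [0.7 0.  0.3]
1.62 [-0.4  0.6  0.1]
34.8417
35.9583
```

View pics/z6.png

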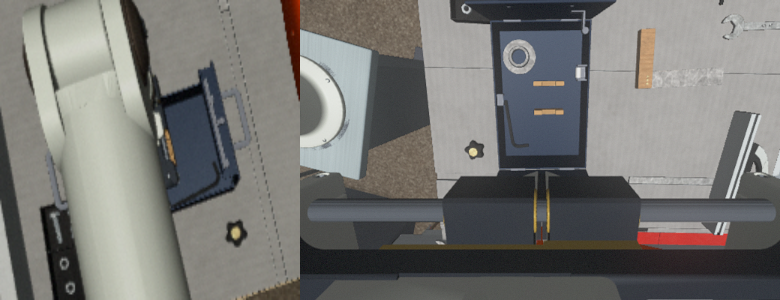

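Run:
```python
from h import *
im=cv2.imread("pics/w6.png"); c=viewer.get_calibration("wrist")
m=cv2.inRange(cv2.cvtColor(im,cv2.COLOR_BGR2HSV),(8,80,80),(25,255,255)); m[:95]=0;m[170:]=0;m[:,:250]=0;m[:,380:]=0
for k in cv2.findContours(m,0,2)[0]:
    if cv2.contourArea(k)>30:
        r=cv2.boundingRect(k); mid=[(r[0]+r[2]/2,r[1]+r[3]/2)]; print(r,((ray("wrist",mid,.046,c)-O)@C).round(4))
print("guard",[((ray("top",[(387,231)],z))[0]).round(3).tolist() for z in (0,.1,.2)])
y=np.array([.75,.66,0]); q=quat([0,0,-1],y)
manip.move_pose([.485,-.41,.40],q); manip.servo_line([.485,-.41,.24],vel=.3)
im,c=snap("wrist","w7"); print(manip.current_clock(),manip.current_q().round(2))
```

```text
(312, 145, 39, 8) [[ 0.0143 -0.0295  0.046 ]]
(311, 108, 41, 7) [[0.014  0.0287 0.046 ]]
guard [[0.458, -0.217, 0.0], [0.454, -0.202, 0.1], [0.45, -0.187, 0.2]]
38.6833 [ 0.37  0.45  0.39  1.6  -0.18  1.13  1.53]
```

View pics/w7.png

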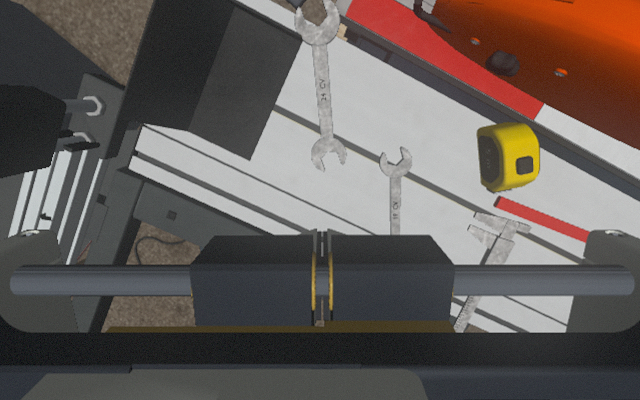

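Run:
```python
from h import *
c=viewer.get_calibration("wrist")
for z in (0,.03,.06,.1):
    print(z,ray("wrist",[(305,35),(250,160),(190,150),(140,125)],z,c)[:,:2].round(3).tolist(),ray("top",[(421.2,256.7),(465.8,245.5)],z)[:,:2].round(3).tolist())
im=cv2.imread("pics/w7.png"); g=cv2.cvtColor(im,cv2.COLOR_BGR2GRAY)
for r in range(45,135,12):
    row=im[r,295:350].astype(int); print(r,g[r,300:346:1].tolist())
e=ray("wrist",[(318,20),(329,155),(319,45),(326,135)],.004,c); print(e.round(4))
```

```text
0 [[0.378, -0.315], [0.418, -0.465], [0.356, -0.503], [0.295, -0.518]] [[0.377, -0.324], [0.413, -0.466]]
0.03 [[0.383, -0.318], [0.42, -0.457], [0.363, -0.493], [0.306, -0.506]] [[0.378, -0.317], [0.413, -0.456]]
0.06 [[0.387, -0.321], [0.421, -0.449], [0.369, -0.482], [0.316, -0.494]] [[0.379, -0.31], [0.412, -0.446]]
0.1 [[0.393, -0.326], [0.423, -0.438], [0.377, -0.467], [0.331, -0.478]] [[0.379, -0.301], [0.412, -0.432]]
45 [117, 182, 193, 191, 189, 192, 195, 195, 188, 168, 156, 117, 133, 145, 142, 144, 144, 150, 145, 150, 148, 151, 148, 143, 160, 163, 150, 183, 193, 190, 190, 191, 189, 189, 189, 190, 192, 192, 190, 189, 189, 192, 191, 193, 190, 190]
57 [189, 192, 192, 189, 191, 192, 193, 194, 190, 192, 194, 193, 181, 156, 159, 166, 170, 171, 173, 166, 161, 164, 165, 170, 170, 170, 161, 151, 181, 191, 191, 191, 191, 191, 187, 191, 190, 193, 190, 188, 191, 192, 192, 191, 190, 191]
69 [190, 193, 190, 189, 191, 188, 191, 191, 190, 191, 193, 193, 191, 195, 153, 159, 176, 172, 167, 166, 160, 158, 164, 168, 166, 167, 175, 168, 139, 180, 194, 193, 189, 188, 190, 192, 190, 190, 189, 192
[... 606 characters left out ...]
58, 157, 163, 169, 170, 161, 159, 157, 162, 160, 156, 184, 196, 193, 186, 192, 192, 191, 190, 191, 193, 190, 193, 193, 189, 189]
117 [96, 124, 152, 172, 191, 195, 194, 194, 193, 192, 194, 193, 193, 195, 190, 189, 189, 190, 179, 175, 179, 180, 176, 171, 172, 175, 173, 173, 175, 176, 170, 155, 181, 194, 191, 190, 189, 193, 193, 194, 191, 190, 192, 190, 193, 192]
129 [194, 195, 193, 193, 192, 192, 191, 194, 191, 180, 165, 134, 102, 93, 96, 100, 97, 99, 97, 93, 131, 158, 163, 169, 168, 165, 160, 164, 161, 163, 166, 166, 150, 182, 195, 192, 194, 192, 194, 194, 193, 193, 194, 194, 193, 194]
[[ 0.3796 -0.295   0.004 ]
 [ 0.486  -0.3967  0.004 ]
 [ 0.3968 -0.313   0.004 ]
 [ 0.4676 -0.3813  0.004 ]]
```

Run:
```python
from h import *
c=viewer.get_calibration("wrist")
e=ray("wrist",[(320,57),(324.7,117),(322.8,91)],.007,c); print(e.round(4)); d=e[1]-e[0]; print("dir",d/np.linalg.norm(d))
im=cv2.imread("pics/scene0.png"); g=cv2.GaussianBlur(cv2.cvtColor(im,cv2.COLOR_BGR2GRAY),(3,3),0)
for t in (.02,.04,.06):
    P=np.array([.377,-.317])+t*np.array([-.969,-.248])
    for z in np.arange(-.02,.2,.01):
        u,v=proj("scene",[[*P,z]])[0]; print((int(u),int(v),g[int(round(v)),int(round(u))]),end="")
    print()
print(g[170:208:2,412:462:3])
```

```text
[[ 0.406  -0.3218  0.007 ]
 [ 0.4526 -0.3667  0.007 ]
 [ 0.432  -0.3466  0.007 ]]
dir [ 0.72026455 -0.69369948  0.        ]
(419, 206, np.uint8(131))(419, 204, np.uint8(192))(420, 201, np.uint8(167))(420, 199, np.uint8(61))(421, 197, np.uint8(22))(421, 195, np.uint8(50))(422, 192, np.uint8(58))(422, 190, np.uint8(58))(423, 188, np.uint8(61))(423, 186, np.uint8(63))(423, 183, np.uint8(64))(424, 181, np.uint8(63))(424, 178, np.uint8(63))(425, 176, np.uint8(102))(425, 174, np.uint8(189))(426, 171, np.uint8(198))(427, 169, np.uint8(180))(427, 166, np.uint8(184))(428, 164, np.uint8(123))(428, 161, np.uint8(95))(429, 158, np.uint8(101))(429, 156, np.uint8(103))
(425, 207, np.uint8(124))(425, 205, np.uint8(196))(426, 203, np.uint8(164))(426, 200, np.uint8(54))(427, 198, np.uint8(22))(427, 196, np.uint8(55))(428, 194, np.uint8(62))(428, 191, np.uint8(63))(429, 189, np.uint8(62))(429, 187, np.uint8(62))(430, 184, np.uint8(64))(430, 182, np.uint8(64))(431, 180, np.uint8(62))(431, 177, np.uint8(113))(432, 175, np.uint8(189))(432, 172, np.uint8(199))(433, 170, np.uint8(177))(433, 167, np.uint8(1
[... 1291 characters left out ...]
126  60  62  63  62  61  63  64  42  34  34  34  59 105 109]
 [202 200 122  58  60  62  62  63  64  63  40  33  33  37  96 111 115]
 [202 197 100  58  59  61  63  64  64  61  37  33  33  64 148 112 111]
 [203 189  76  55  61  60  64  64  64  58  35  33  52 134 147 104 105]
 [200 176  40  35  47  51  58  63  64  57  34  43 123 191 174 108 109]
 [188 163  39  22  24  27  32  43  50  56  39 104 185 202 178 106 108]
 [178 165 106  61  41  27  23  23  26  34  78 174 200 202 174 104 105]
 [152 147 163 163 137 105  72  48  29  42 149 200 201 201 161 108 109]
 [136 138 159 197 195 186 172 147 116 112 192 202 201 201 148 109 110]
 [133 115 116 158 176 188 196 196 191 184 201 202 202 202 146 107 109]]
```

Run:
```python
from h import *
m0=np.array([.432,-.3466,0]); s=np.array([.7203,-.6937,0]); p=np.array([.6937,.7203,0])
def om(f): 
    im=cv2.imread(f"pics/{f}.png"); return cv2.inRange(cv2.cvtColor(im,cv2.COLOR_BGR2HSV),(4,200,100),(14,255,255))
T=om("top0"); T[:, :330]=0; v,u=np.nonzero(T); top=np.c_[u,v]
Wm=om("w7"); c=viewer.get_calibration("wrist")
for z in (.07,.1,.15,.2,.275):
    w=ray("top",top,z); a=(w-m0)@s; b=(w-m0)@p
    uv=proj("wrist",w,c).round().astype(int); ins=(uv[:,0]>=0)&(uv[:,0]<640)&(uv[:,1]>=0)&(uv[:,1]<230)
    ok=np.ones(len(w),bool); ok[ins]=Wm[uv[ins,1],uv[ins,0]]>0   # consistent with both views
    k=ok&(abs(a)<.05); print(z,k.sum(),b[k].min() if k.any() else None)
print(manip.solve_ik(m0+p*.024+[0,0,.0015],quat([0,0,-1],p)))
```

```text
0.07 225 0.1371187864791688
0.1 529 0.13705099474167493
0.15 921 0.14831169315262838
0.2 1084 0.15895985860546147
0.275 1195 0.17912897754788495
[ 0.37669332  0.6395007   0.2644136   1.93874006 -0.2804475   0.59861467
  1.62843682]
```

Run:
```python
from h import *
m0=np.array([.432,-.3466,0]); p=np.array([.6937,.7203,0]); q=quat([0,0,-1],p); g=m0+p*.024
effector.open_jaws(); f0=manip.current_force()
manip.move_pose(g+[0,0,.12],q); manip.servo_line(g+[0,0,.02],vel=.2); 
print((manip.current_force()-f0).round(1)); manip.servo_line(g+[0,0,.002],vel=.05)
print((manip.current_force()-f0).round(1),manip.current_tool_pos())
effector.close(15); print(manip.current_finger_gap()); effector.close(50)
print(manip.current_finger_gap(),manip.current_gripper_force(),(manip.current_force()-f0).round(1))
manip.servo_line(g+[0,0,.1],vel=.15); print(manip.current_finger_gap(),(manip.current_force()-f0).round(1),manip.current_wrist_torque(),manip.current_clock())
snap("wrist","w8"); snap("top","t8"); snap("scene","s8")
```

```text
[ 0.6  0.1 -0.2]
[0.2 0.4 0.5] [ 0.44844265 -0.32917958  0.00179634]
0.016368391320621886
0.015264112709787553 49.753119349479675 [-0.3 -0.5  2.4]
0.015390935624530899 [ 0.7  0.6 -3.5] [-0.02095553 -0.17760414 -0.03551638] 44.1333
```

Run:
```python
from h import *
p=manip.current_tool_pos(); f0=manip.current_force()
manip.servo_line([p[0],p[1],.42],vel=.35)
q=quat([0,0,-1],C[:,0])
manip.move_pose(W([.0145,-.0005,.40]),q); print(manip.current_clock(),manip.current_finger_gap())
manip.servo_line(W([.0145,-.0005,.20]),vel=.25); print((manip.current_force()-f0).round(1))
manip.servo_line(W([.0145,-.0005,.06]),vel=.15); print((manip.current_force()-f0).round(1))
for z in (.048,.042,.038):
    manip.servo_line(W([.0145,-.0005,z]),vel=.06); f=manip.current_force()-f0; print(z,f.round(1))
    if f[2]>8: break
snap("top","t9"); print(manip.current_clock(),(C.T@(manip.current_tool_pos()-O)).round(4))
```

```text
47.2 0.015372001021897863
[-0.1  0.4  0.6]
[-0.7  1.4  1.8]
0.048 [-1.1  0.4  0.3]
0.042 [-1.   0.3  0.5]
0.038 [-1.3  0.2  0.5]
50.1333 [ 0.0144 -0.0005  0.0379]
```

Run:
```python
from h import *
effector.open_jaws(); manip.sleep(.2); print(manip.current_force().round(1))
manip.servo_line(W([.0145,-.0005,.15]),vel=.15); manip.servo_line(W([.0145,-.0005,.38]),vel=.35)
manip.servo_line(W([.0145,-.10,.42]),vel=.35)
im,c=snap("wrist","w10"); print(manip.current_clock())
uv=proj("wrist",[W([.015,y,.037]) for y in (-.0935,-.045,0,.045,.0935)],c); print(uv.round(0).tolist())
g=cv2.cvtColor(im,cv2.COLOR_BGR2GRAY)
u=int(uv[2][0])
for v in range(int(uv[:,1].min())-22,min(int(uv[:,1].max())+22,230),6): print(v,g[v,u-24:u+25:3])
```

```text
[-0.5 -0.3 -1. ]
53.825
[[323.0, 144.0], [323.0, 113.0], [323.0, 83.0], [323.0, 52.0], [323.0, 16.0]]
-6 [80 79 78 79 76 80 79 79 78 79 82 80 77 81 80 81 81]
0 [89 86 88 87 90 89 87 89 88 89 87 87 87 87 87 89 93]
6 [88 90 87 88 87 87 88 87 85 89 89 89 90 92 85 88 89]
12 [171  82  90  91  90  89  90  88  88  94  88  88  90  90  88  87  92]
18 [177 160  87  87  88  89  88  87  90  87  90 168 183  78  87  91  90]
24 [173 159 123  86 159 185  90  89  88  88  88  97 167 162 114  89  90]
30 [168 187 150  84 163 136 109  89  89  85  87 133 176 165 181  88  88]
36 [146 152  89  86 166 147 162 168 169 142 157 162 171 159 129  85  88]
42 [161  85  89  90  83 162 162 160 169 170 146 157 145 150  88  88  88]
48 [ 87  90  89  87  88  88  82 127 168 160 152 103  88  88  93  86  90]
54 [ 84  89  87  88  88  88  88 153 191 170 167  88  88  89  90  89  90]
60 [ 89  99 142 145 149 108 121 165 159 160 181 139 168 170 169 156  85]
66 [ 89  82 119 113 112 116 156 162 167 159 163 167 123 112 119 102  90]
72 [ 88  88  89  85  89  89  86 165 167 171 142  91  88  91  90  87  93]
78 [ 88  87  87  91  87  86  
[... 308 characters left out ...]
155 163 165 163 164 137  85]
108 [ 86  83 104 100  95  94  93 173 162 171  78  81  77  77  81  87  84]
114 [ 89  86  85  85  87  88  85 154 155 175  86  86  82  85  88  87  87]
120 [ 85  85  86  83  88  76 146 155 162 181 150  78  85  86  83  88  86]
126 [ 88  83  83  85 145 154 151 165 182 173 163 157 107  85  84  87  91]
132 [ 88  84  85  83 183 179 145  83  84  87  75 164 176  87  84  85  86]
138 [ 88  82  87  83  86 153 174  82  85  83  84 148  84  85  86  85  84]
144 [84 88 83 82 85 84 77 84 84 82 83 82 83 84 84 87 84]
150 [86 84 83 81 84 82 84 83 81 85 86 82 87 81 81 84 83]
156 [82 81 84 80 82 83 83 83 81 83 83 82 82 84 83 84 84]
162 [82 83 83 83 83 82 84 82 80 84 85 85 80 86 85 81 86]
```

Run:
```python
from h import *
for f,side,l in (("t2",1,.132),("t6",-1,.094)):
    im=cv2.imread(f"pics/{f}.png"); g=cv2.cvtColor(im,cv2.COLOR_BGR2GRAY)
    for th in (1.2,1.3,1.4,1.5,1.6,1.7,1.85):
        pts=[]
        for x in np.linspace(-.025,.025,11):
            P=W([x,side*(.14-l*np.cos(th)+.037*np.sin(th)),.097+l*np.sin(th)+.037*np.cos(th)]); pts.append(P)
        uv=proj("top",pts).round().astype(int); print(f,th,uv[5],g[uv[:,1],uv[:,0]])
    u,v=uv[5]; print(im[v,u-18:u+19].tolist())
```

```text
t2 1.2 [209 211] [ 6  0 10  8 12  7  6 10  6  1 16]
t2 1.3 [204 213] [142 116 146 141 130 137 122 142 130 114 123]
t2 1.4 [199 214] [146 146 147 141 148 145 146 145 148 146 144]
t2 1.5 [194 216] [125 130 128 127 126 131 127 124 128 127 126]
t2 1.6 [190 217] [141 142 145 142 143 143 142 145 145 142 146]
t2 1.7 [186 219] [143 146 145 145 147 145 142 146 145 142 142]
t2 1.85 [180 221] [144 144 143 145 140 144 141 142 146 142 143]
[[54, 55, 53], [53, 53, 52], [50, 52, 49], [51, 51, 49], [56, 53, 52], [52, 54, 53], [54, 56, 51], [63, 67, 67], [131, 138, 137], [136, 141, 146], [136, 143, 145], [138, 145, 146], [137, 144, 146], [137, 146, 146], [137, 144, 147], [141, 147, 148], [144, 150, 151], [140, 149, 151], [137, 144, 145], [137, 143, 146], [141, 145, 148], [137, 143, 144], [139, 146, 146], [140, 146, 149], [140, 146, 148], [137, 145, 147], [137, 143, 146], [133, 139, 142], [135, 143, 146], [137, 142, 144], [139, 144, 147], [134, 143, 144], [134, 142, 142], [137, 131, 125], [134, 128, 126], [131, 126, 123], [107, 101, 96]]
t6 1.2 [307 186] [ 56  59  57  59  56  35 116  60  50  56  55]
t
[... 293 characters left out ...]
 133 104]
t6 1.85 [328 181] [141 140  73 141 100 140  74 128 100 143  89]
[[84, 83, 80], [133, 139, 141], [132, 138, 141], [131, 139, 139], [133, 141, 142], [128, 135, 138], [128, 137, 138], [128, 137, 138], [128, 135, 136], [124, 131, 131], [118, 112, 106], [127, 121, 120], [124, 117, 118], [108, 106, 107], [123, 131, 133], [124, 131, 132], [126, 132, 133], [139, 145, 146], [136, 140, 141], [127, 133, 134], [125, 134, 135], [125, 131, 136], [129, 136, 139], [130, 138, 138], [135, 141, 144], [132, 139, 140], [131, 137, 140], [129, 137, 138], [126, 132, 134], [129, 136, 138], [127, 136, 137], [129, 136, 141], [125, 135, 136], [126, 134, 135], [129, 136, 136], [129, 135, 137], [127, 135, 136]]
```

```bash
python3 -c "
from h import *
print(manip.current_clock(),manip.hand_in())"
```

```text
the job is handed in; nothing more can be done
53.825 None
```

I handed the job in at 53.8 s, but the verdict did not come back. In the images the larger spanner lies in both saddles, its middle about 3 mm from where it should be. The active door stands at about 1.47 rad and the passive door at about 1.62 rad, with the bolt fully drawn. I never moved near the small spanner or the tape measure.

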